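# Set out lock cylinders by length for re-pinning

## Task

The four nickel lock cylinders are to be re-pinned one after another, so set them out in the notched cradle in order of length: the shortest in the notches next to the flat pin tin, the longest at the far end. Lay each one centrally across both bars with its leg fully down in one pair of notches, and leave the padlock, pliers, black screwdriver and file where they lie.

Things in the scene. Friction and masses are not known exactly. Their poses are not given: they have to be found in the camera images.
- cylinder_60mm: Nickel double lock cylinder, 60 mm long (the shortest), 168 g; stands on its leg on the bench. Round barrel 17 mm across (axis 24.5 mm, top 33 mm above the underside) over a leg 10 mm wide; a dark cam at mid-length reaches up to 36.5 mm. Both ends are alike. Origin: centre of the leg's underside; y along its length, x across (grip the barrel across x), z up.
- cylinder_80mm: Nickel double lock cylinder, 80 mm long (second shortest), 224 g; stands on its leg on the bench. Round barrel 17 mm across (axis 24.5 mm, top 33 mm above the underside) over a leg 10 mm wide; a dark cam at mid-length reaches up to 36.5 mm. Both ends are alike. Origin: centre of the leg's underside; y along its length, x across (grip the barrel across x), z up.
- cylinder_100mm: Nickel double lock cylinder, 100 mm long (second longest), 280 g; stands on its leg on the bench. Round barrel 17 mm across (axis 24.5 mm, top 33 mm above the underside) over a leg 10 mm wide; a dark cam at mid-length reaches up to 36.5 mm. Both ends are alike. Origin: centre of the leg's underside; y along its length, x across (grip the barrel across x), z up.
- cylinder_120mm: Nickel double lock cylinder, 120 mm long (the longest), 336 g; stands on its leg on the bench. Round barrel 17 mm across (axis 24.5 mm, top 33 mm above the underside) over a leg 10 mm wide; a dark cam at mid-length reaches up to 36.5 mm. Both ends are alike. Origin: centre of the leg's underside; y along its length, x across (grip the barrel across x), z up.
- cradle: Fixed cradle, 274 mm along y: dark base plate and end blocks (30 mm high), two aluminium bars along y at x = -22 and +22 mm, 10 mm thick, tops 26 mm above the bench. Pairs of notches at y = -102, -34, +34, +102 mm take a leg laid along x: floor 13 mm wide, 10 mm above the bench, flaring to 26 mm at the top (guides a leg up to 7 mm off). Origin: centre of its underside; z up.
- tin: Flat grey metal pin tin, 57 x 77 x 20 mm, fixed to the bench just beyond one end of the cradle (about 190 mm from the cradle's centre, along the cradle's +y or -y; a notepad lies at the other end). Origin: centre of its underside.
- padlock: Brass padlock lying flat among the cylinders, 73 x 44 x 16 mm; stays where it is. Origin: centre of its underside.
- red_pliers: Pliers with red handles lying among the cylinders, 61 x 165 x 14 mm, long along their y; stay where they are. Origin: centre of the underside.
- black_driver: Screwdriver with black handle lying at the right of the cylinders, 26 x 170 x 24 mm, long along its y; stays where it is. Origin: centre of the underside.
- flat_file: File with wooden handle lying along the front edge of the bench, 23 x 202 x 23 mm, long along its y; stays where it is. Origin: centre of the underside.
There are look-alikes about, which are no part of the job. What is shaped like the cylinder_100mm but purple is not meant.

How it is judged:
By the outcome, as a careful person would: the job done as asked, in the order asked, and still so for the second after the job is handed in, with the robot touching nothing.
It also fails if it takes over 112 s, if anything falls off the work surface, if the arm or the gripper's body presses on something with over 40 N, if the wrist force passes 120 N, or if a joint passes its speed limit or range.

## Robot

A 6-joint arm with a two-finger parallel gripper is mounted at the origin on a cart in front of the work surface, level with it; the furniture and walls round the work are solid. World frame = base frame: x ahead of the robot, y to its left, z up, the work surface at z = 0. Lengths are in m, angles in rad, forces in N, time in s.
With the tool pointing down it reaches from about 0.225 to 0.875 m from the base axis. Payload 3.4 kg.
Tool frame: the origin (TCP) lies at the very end of the fingers, on their centre line; the grasp point (between the pads) lies 19 mm behind it (bot.grip_point_offset is the distance from the TCP to the grasp point, in m); z points along the fingers, y is the line along which they close (so a half turn about z gives the same grasp; the last joint's range is limited). The gripper opens to 85 mm and grips with 20 to 120 N. Pads are 22 mm wide; open, the fingers measure 114 mm over their backs; the gripper's body (76 mm by 85 mm) begins 54 mm behind the grasp point. The pads swing forward as they close: fully open they stand 13 mm farther back than shut.
Start: joints at [-1.294, 0.276, 1.505, -0, 1.361, -0.121], TCP at [0.223, -0.53, 0.231] pointing down, gripper open.
Joint ranges: [-2.89, 2.89], [-0.75, 2.08], [0.22, 2.7], [-1.18, 4.32], [0.11, 2.71], [-2.7, 2.7]. Speed limits (rad/s): [2.57, 2.57, 3.14, 3.14, 3.14, 3.14].

## Interface

Orientations are given as a 3x3 rotation matrix whose columns are the frame's x, y, z axes.
In Python, from cell import bot, eyes gives the robot as it stands. The module is installed in compiled form; this text tells all that it offers.
- The arm moves only by the tool carry_out, never from a script. Its argument "increments" is a list of rows, each a list of 2 entries, a list of its own where there are three numbers: the shift along the tool's x, y, z in m, then the turn, a rotation vector about the tool's x, y, z in degrees. A call has 1 to 20 rows; each row shifts and turns the commanded pose from where the row before left it, along the tool's axes as they then stand; what a row does not reach is not made up. A row lasts 1/10 s, in which the tool goes at most 50 mm and 8.59 degrees, less where a joint would pass 70% of its speed; a pose out of reach is approached as far as the arm can. A call is refused whole if a number of a shift passes 0.05 or a number of a turn 8.59, either way. A call with a gripper value outside its range is refused whole. "hand" is the closure, from -1 (fully open) to 1 (shut), set as the call begins (left out, the last holds). The fingers move at their own pace and stop on an object; "grip_force" is the grip in N (left out, the last holds). Time passes only in rows, so rows that do not move let the fingers close. It gives the time, the measured TCP pose, the force, the opening and the grip force at its end, in the units of the state.
- bot.observe(): the state, without advancing time (a new reading comes with each control period).
- eyes.read_camera(name): name is "side" or "top"; returns the picture (480x640x3 uint8, red, green, blue); there is no depth.
- eyes.camera_params(name): a dict with "vfov" (degrees; the focal length in pixels is half the picture's height over the tangent of half this angle, whatever the lens; pixels are square), "cx", "cy" (the principal point, pixels), "position" and "rotation" of the camera in the world. Camera axes: x right, y up, looking along -z (the intrinsics and any distortion apply to the point x, -y, -z); pixel columns grow to the right and rows downward; lengths in m; the calibration is good to about 2 mm. A picture is of the moment at which its call begins. camera_params takes no time and is no camera call.
- bot.close_job(): hands the job in; it is judged then, once.
Trained networks look in the newest picture that a camera, given by its name, has taken for a name from the list of things; names that differ only in an ending like _2 or _b are one class to them, and where a whole thing is asked for, a point or a joint stands for the part that bears it (a point fixed in the world has none). Each returns a list of dicts, best first, with "score" (0 to 1); they miss things now and then, are a little off and sometimes report something else, mostly with a low value. They report only what shows in the picture. A call takes as long as a camera call. They do not tell look-alikes from the thing itself.
- eyes.boxes_of(camera, query): "bbox" ([left, top, width, height] in pixels, round what is visible of it).
- eyes.trace(camera, query): "region" (480x640 bool, what is visible of it) and "bbox" ([left, top, width, height] in pixels, round what is visible of it).
The state is a dict: "t": time; "joint_positions": joint angles; "qd": joint speeds; "effort": joint torques, N m; "position": TCP position; "tcp_rot": TCP orientation; "ft_force": force on the tool from outside, world axes, zero at the start; "ft_torque": the same for the moment, N m; "grip_width": finger opening in m; "grasp_force": force on a finger pad.
Only numpy, scipy, OpenCV 4.12 (cv2) and the standard library are available. Lean on these libraries where they do the work, as an engineer would, in place of code of your own. Each camera call takes 0.05 s, during which the arm holds its last target. There are 200 camera calls.

## Working session

There is one attempt and no reset: what is moved stays moved. The work goes in short steps, Python scripts to look and compute and a tool call to move; the robot and the scene stay as the last step left them, time stands still between calls to the robot, and variables do not carry over. Pictures are saved under pics/ and viewed, at most 14 in all, crops included, and the job is handed in when it is done.

Besides the shell and the picture viewer there is one more tool, called after "Request:" as a command line: name --argument value ..., lists and objects as JSON in quotes. carry_out: Moves the arm, as the interface text tells. Its arguments: {"type":"object","properties":{"increments":{"type":"array"},"hand":{"type":"number"},"grip_force":{"type":"number"}},"required":["increments"]}

```bash
mkdir -p pics; python3 - <<'E'
from cell import bot,eyes
import cv2
for n in("top","side"):
    im=eyes.read_camera(n); cv2.imwrite(f"pics/{n}0.png",im[:,:,::-1]); print(n,eyes.camera_params(n))
o=bot.observe(); print(o["t"],o["position"],o["tcp_rot"],o["grip_width"],bot.grip_point_offset)
E
```

```text
top {'vfov': 46.837933683486, 'cx': 325.54948349387297, 'cy': 237.4909968503205, 'position': array([ 0.35110134, -0.07069109,  1.52230702]), 'rotation': array([[ 0.00989735,  0.99588821, -0.09004843],
       [-0.99993425,  0.01037857,  0.00487738],
       [ 0.0057919 ,  0.08999423,  0.99592545]])}
side {'vfov': 57.933957745962864, 'cx': 317.7612893926579, 'cy': 241.57077922669623, 'position': array([0.53628347, 0.70605644, 0.73553645]), 'rotation': array([[-0.99865354, -0.01810734,  0.04861304],
       [ 0.04815137, -0.67222449,  0.73877986],
       [ 0.01930153,  0.74012591,  0.67219126]])}
0.1 [ 0.22261414 -0.52965672  0.23053224] [[ 9.21922606e-01  3.87373885e-01 -4.26596124e-04]
 [ 3.87374065e-01 -9.21921324e-01  1.55096598e-03]
 [ 2.07515655e-04 -1.59512287e-03 -9.99998706e-01]] 0.08544024813394295 0.0187
```

View pics/top0.png

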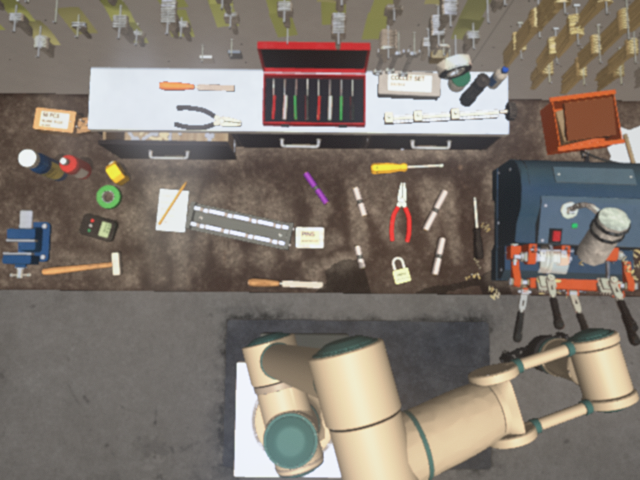

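View pics/side0.png

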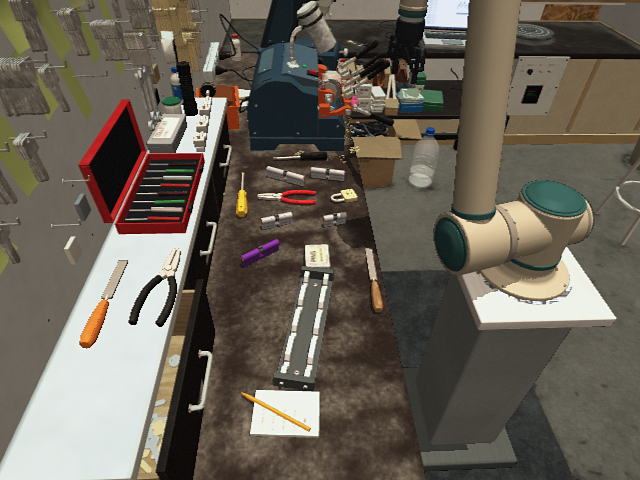

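The top view shows the cylinders at about (361,201), (361,257), (435,210) and (439,256). The cradle is centred near (241,227) with the tin at its -y end (310,237), and the purple decoy is at (316,187). The side view agrees. Next I fit the poses.

```bash
cat >h.py <<'E'
import numpy as np,cv2
from cell import bot,eyes
from scipy.optimize import minimize
def proj(P,c):
    p=(np.atleast_2d(P)-c["position"])@c["rotation"]; f=240/np.tan(np.radians(c["vfov"]/2))
    return np.c_[c["cx"]+f*p[:,0]/-p[:,2], c["cy"]+f*p[:,1]/p[:,2]]
def unproj(uv,c,z):
    f=240/np.tan(np.radians(c["vfov"]/2))
    d=c["rotation"]@np.array([(uv[0]-c["cx"])/f,-(uv[1]-c["cy"])/f,-1]); return c["position"]+d*(z-c["position"][2])/d[2]
def pts(w,l,h): return np.array([[x,y,z] for x in(-w/2,w/2) for y in(-l/2,l/2) for z in h])
def cyl(l):
    a=np.linspace(0,2*np.pi,16)
    b=[[.0085*np.cos(t),y,.0245+.0085*np.sin(t)] for t in a for y in(-l/2,l/2)]
    return np.vstack([b,pts(.01,l,(0,.02))])
def place(M,p):
    c,s=np.cos(p[2]),np.sin(p[2]); return M@np.array([[c,s,0],[-s,c,0],[0,0,1]])+[p[0],p[1],p[3] if len(p)>3 else 0]
S=8
def fit(M,p0,masks):
    def cost(p):
        e=0
        for n,m in masks.items():
            u=proj(place(M,p),eyes.camera_params(n)); ys,xs=np.where(m); x0,y0=xs.min()-12,ys.min()-12
            w,h=xs.max()+12-x0,ys.max()+12-y0
            im=np.zeros((h*S,w*S),np.uint8)
            cv2.fillConvexPoly(im,cv2.convexHull(np.round((u-[x0,y0]+.5)*S).astype(np.int32)),1)
            r=im.reshape(h,S,w,S).mean((1,3)); mm=m[y0:y0+h,x0:x0+w]
            e+=((r-mm)**2).sum()/m.sum()
        return e
    s=np.array(p0)+np.vstack([[0,0,0],np.diag([.006,.006,.1])])
    r=minimize(cost,p0,method="Nelder-Mead",options=dict(initial_simplex=s,xatol=1e-4,fatol=1e-4)); return r.x,r.fun
E
python3 - <<'E'
from h import *
C={n:eyes.camera_params(n) for n in("top","side")}
ims={n:eyes.read_camera(n) for n in C}
D={}
for q in("cylinder_60mm","cylinder_80mm","cylinder_100mm","cylinder_120mm","cradle","tin"):
    for n in C:
        for r in eyes.trace(n,q)[:6]:
            if r["score"]<.3: continue
            m=r["region"]; ys,xs=np.where(m); cen=(xs.mean(),ys.mean()); P=unproj(cen,C[n],.02)
            (_,wh,_)=cv2.minAreaRect(np.c_[xs,ys].astype(np.float32))
            print(q,n,round(r["score"],2),np.round(cen,1),m.sum(),np.round(wh,1),np.round(P[:2],3))
            D[f"{q}|{n}|{cen[0]:.0f},{cen[1]:.0f}"]=m
np.savez("m.npz",**D)
for n,(a,b,c,d) in {"top":(180,190,330,260),"side":(265,235,345,395)}.items():
    s=5 if n=="top" else 3.7
    cv2.imwrite(f"pics/c_{n}.png",cv2.resize(ims[n][b:d,a:c,::-1],None,fx=s,fy=s,interpolation=cv2.INTER_CUBIC))
E
```

```text
cylinder_60mm top 0.42 [359.3 256.7] 135 [22.3  6.1] [ 0.435 -0.17 ]
cylinder_60mm side 0.79 [333.9 218.9] 263 [11.8 23.9] [ 0.438 -0.167]
cylinder_80mm top 0.56 [359.5 202.5] 136 [28.5  5.7] [ 0.584 -0.17 ]
cylinder_80mm side 0.68 [276.  220.1] 376 [12.6 32.1] [ 0.589 -0.166]
cylinder_100mm top 0.74 [438.3 255. ] 227 [ 6.8 36.1] [ 0.442 -0.385]
cylinder_100mm side 0.62 [259.3 252.5] 498 [12.5 42.5] [ 0.626 -0.046]
cylinder_100mm side 0.6 [327.5 173.8] 288 [31.4 10.1] [ 0.441 -0.379]
cylinder_120mm top 0.72 [434.4 210.8] 269 [ 6.3 44.7] [ 0.563 -0.375]
cylinder_120mm side 0.89 [285.1 175.4] 406 [39.7 10.9] [ 0.567 -0.372]
cradle side 0.92 [305.1 330. ] 4319 [ 40.9 123.3] [0.523 0.182]
tin top 0.8 [309.8 236.5] 612 [21. 28.] [ 0.489 -0.035]
tin side 0.98 [317.3 255.4] 546 [24. 24.] [ 0.488 -0.032]
```

View pics/c_top.png

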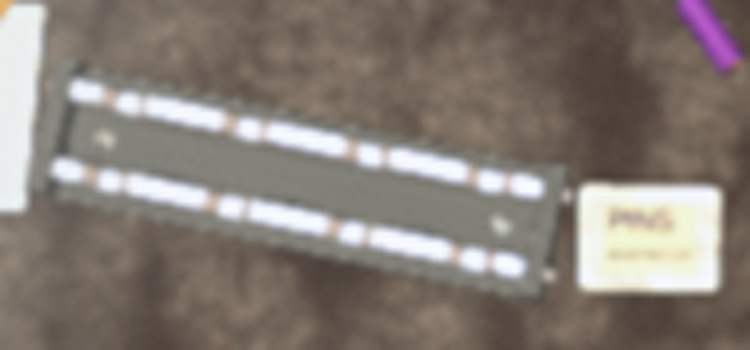

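View pics/c_side.png

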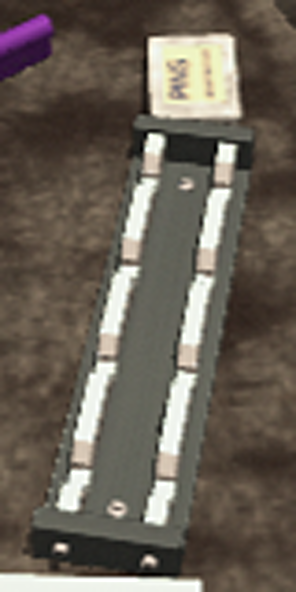

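The crops show the bars spanning roughly local ±130 mm inside thin end blocks, with the tin at the -y end. I'll fit all the poses.

```bash
python3 - <<'E'
from h import *
C={n:eyes.camera_params(n) for n in("top","side")}
D=np.load("m.npz")
def pick(q,n,near):
    ks=[k for k in D if k.startswith(f"{q}|{n}|")]
    return min([D[k] for k in ks],key=lambda m:np.hypot(*(np.argwhere(m).mean(0)[::-1]-near)))
for L,t,s in((60,(359,257),(334,219)),(80,(359,202),(276,220)),(100,(438,255),(327,174)),(120,(434,211),(285,175))):
    q=f"cylinder_{L}mm"; mt,ms=pick(q,"top",t),pick(q,"side",s)
    ys,xs=np.where(mt); P=unproj((xs.mean(),ys.mean()),C["top"],.02)
    vx,vy=cv2.fitLine(np.c_[xs,ys].astype(np.float32),2,0,.1,.1)[:2,0]
    # image right=-y, down=-x ; length dir (dx,dy)=(-vy,-vx); yaw of y-axis: dir=(-sin,cos)
    yaw=np.arctan2(vy,-vx); yaw=(yaw+np.pi/2)%np.pi-np.pi/2
    for nm,mk in(("top",{"top":mt}),("side",{"side":ms}),("both",{"top":mt,"side":ms})):
        p,f=fit(cyl(L/1000),[P[0],P[1],yaw],mk); print(L,nm,np.round(p[:2],4),round(np.degrees(p[2]),1),round(f,3))
m=pick("cradle","side",(305,330))
for w in(.06,.07,.08):
    p,f=fit(pts(w,.274,(0,.03)),[.523,.18,-.15],{"side":m}); print("cradle side",w,np.round(p[:2],4),round(np.degrees(p[2]),1),round(f,3))
im=eyes.read_camera("top"); b=(im[:,:,:].min(2)>185); b[:200]=0;b[255:]=0;b[:,:190]=0;b[:,293:]=0
ys,xs=np.where(b); r=cv2.minAreaRect(np.c_[xs,ys].astype(np.float32)); print(r,len(xs))
q=[unproj(c,C["top"],.026) for c in cv2.boxPoints(r)]; print(np.round(q,4),np.round(np.mean(q,0),4))
print([round(float(np.linalg.norm(q[i]-q[i-1])),4) for i in range(4)])
E
```

```text
60 top [ 0.4361 -0.1695] -76.3 0.053
60 side [ 0.4378 -0.1724] -73.9 0.037
60 both [ 0.4367 -0.1698] -75.7 0.177
80 top [ 0.5888 -0.169 ] -73.0 0.321
80 side [ 0.5889 -0.1714] -70.6 0.027
80 both [ 0.5888 -0.1694] -72.7 0.389
100 top [ 0.4421 -0.384 ] 77.3 0.106
100 side [ 0.4431 -0.3854] 82.0 0.219
100 both [ 0.4403 -0.3837] 77.2 0.344
120 top [ 0.5654 -0.3755] 63.2 0.062
120 side [ 0.5676 -0.3788] 63.1 0.044
120 both [ 0.5668 -0.3767] 63.0 0.143
cradle side 0.06 [0.5181 0.1604] -13.0 0.116
cradle side 0.07 [0.518  0.1603] -11.7 0.044
cradle side 0.08 [0.5194 0.1598] -10.1 0.159
((239.1780548095703, 225.50244140625), (96.10400390625, 20.60369300842285), 12.094757080078125) 669
[[0.5152 0.2899 0.026 ]
 [0.5705 0.28   0.026 ]
 [0.518  0.0234 0.026 ]
 [0.4631 0.0342 0.026 ]] [0.5167 0.1569 0.026 ]
[0.261, 0.0562, 0.2619, 0.056]
```

```bash
cat >>h.py <<'E'
def slot(k,x=.5175,y=.1585,a=-11.6):
    a=np.radians(a); d=[-.102,-.034,.034,.102][k]; return x-np.sin(a)*d, y+np.cos(a)*d
def plan(*targets):
    "targets (x,y,z,closing angle deg): turn first, then shift in the turned axes"
    o=bot.observe(); R,p=o["tcp_rot"],o["position"]
    ang=np.degrees(np.arctan2(R[1,1],R[0,1])); print("t",round(o["t"],1),"pos",np.round(p,4),"ang",round(ang,2),"tilt",np.round(R[:2,2],4))
    for x,y,z,g in targets:
        t=(ang-g+90)%180-90; g=np.radians(ang-t); d=np.array([x,y])-p[:2]
        s=[d@[-np.sin(g),np.cos(g)]*1, d@[np.cos(g),np.sin(g)], p[2]-z]
        s[0]=-s[0]  # tool x = y rotated +90 with z down
        print("turn z",round(t,2),"rows",int(np.ceil(abs(t)/8))," shift mm",np.round(np.array(s)*1000,1)," xy rows",int(np.ceil(np.hypot(*s[:2])/.04)))
        p=np.array([x,y,z]); ang=np.degrees(g)
E
python3 - <<'E'
from h import *
R=bot.observe()["tcp_rot"]; print(R[:,0],R[:,1])
plan((.437,-.171,.08,-75),(*slot(0),.14,-101.6))
E
```

```text
[ 9.21917483e-01  3.87386311e-01 -1.06941013e-05] [ 3.87386309e-01 -9.21917474e-01  1.37684504e-04]
t 0.8 pos [ 0.2228 -0.5301  0.2313] ang -67.21 tilt [ 0.     -0.0001]
turn z 7.79 rows 1  shift mm [-299.9 -291.4  151.3]  xy rows 11
turn z 26.6 rows 4  shift mm [ -12.6 -237.   -60. ]  xy rows 6
```

```bash
sed -i '/s\[0\]=-s\[0\]/d' h.py; grep -c "s\[0\]=" h.py
```

```text
0
```

Request:
carry_out --increments '[[[0, 0, 0], [0, 0, 7.8]], [[0.03, -0.029, 0.01], [0, 0, 0]], [[0.03, -0.029, 0.01], [0, 0, 0]], [[0.03, -0.029, 0.01], [0, 0, 0]], [[0.03, -0.029, 0.01], [0, 0, 0]], [[0.03, -0.029, 0.01], [0, 0, 0]], [[0.03, -0.029, 0.01], [0, 0, 0]], [[0.03, -0.029, 0.01], [0, 0, 0]], [[0.03, -0.029, 0.01], [0, 0, 0]], [[0.03, -0.029, 0.01], [0, 0, 0]], [[0.03, -0.029, 0.01], [0, 0, 0]], [[0, 0, 0], [0, 0, 0]], [[0, 0, 0], [0, 0, 0]]]' --hand -0.4 --grip_force 40

```text
t: 2.15
position: [0.4377, -0.1718, 0.1312]
tcp_rot: [[0.965, 0.261, -0.001], [0.261, -0.965, -0.0], [-0.001, 0.0, -1.0]]
ft_force: [-0.1, -0.7, 0.1]
grip_width: 0.06
grasp_force: 0.0
```

```bash
python3 - <<'E'
from h import *
plan((.437,-.171,.015,-75))
im=eyes.read_camera("top"); a=cv2.resize(im[160:300,290:490,::-1],None,fx=3,fy=3,interpolation=cv2.INTER_CUBIC)
im=eyes.read_camera("side"); b=cv2.resize(im[130:290,220:400,::-1],None,fx=3.3,fy=3.3,interpolation=cv2.INTER_CUBIC)
cv2.imwrite("pics/p1.png",b)
E
```

```text
t 2.1 pos [ 0.4377 -0.1718  0.1312] ang -74.85 tilt [-0.0005 -0.0005]
turn z 0.15 rows 1  shift mm [ -0.5  -1.  116.2]  xy rows 1
```

View pics/p1.png

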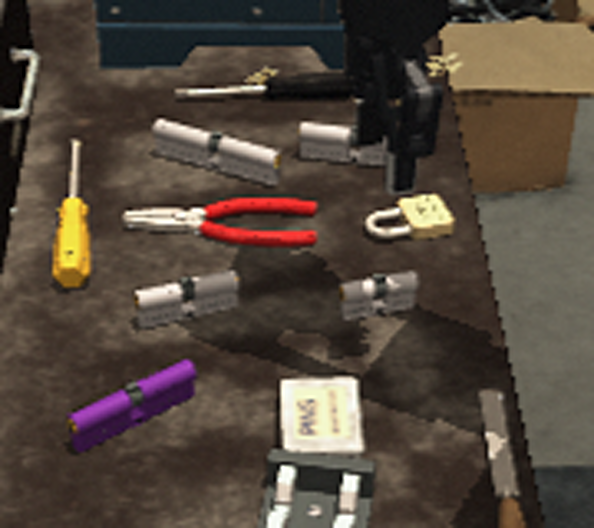

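The gripper hangs above the 60 mm cylinder at crop (380,295), and the rest is undisturbed. Next I descend and grip.

Request:
carry_out --increments '[[[-0.0005, -0.001, 0.03], [0, 0, 0.1]], [[0, 0, 0.03], [0, 0, 0]], [[0, 0, 0.02], [0, 0, 0]], [[0, 0, 0.016], [0, 0, 0]], [[0, 0, 0.01], [0, 0, 0]], [[0, 0, 0.01], [0, 0, 0]], [[0, 0, 0], [0, 0, 0]], [[0, 0, 0], [0, 0, 0]]]'

```text
t: 3.05
position: [0.437, -0.1721, 0.0156]
tcp_rot: [[0.967, 0.256, 0.001], [0.256, -0.967, -0.0], [0.0, 0.001, -1.0]]
ft_force: [-0.6, 0.3, -0.4]
grip_width: 0.0599
grasp_force: 0.0
```

Request:
carry_out --increments '[[[0, 0, 0], [0, 0, 0]], [[0, 0, 0], [0, 0, 0]], [[0, 0, 0], [0, 0, 0]], [[0, 0, 0], [0, 0, 0]], [[0, 0, 0], [0, 0, 0]], [[0, 0, 0], [0, 0, 0]], [[0, 0, 0], [0, 0, 0]], [[0, 0, 0], [0, 0, 0]]]' --hand 1 --grip_force 50

```text
t: 3.85
position: [0.4371, -0.1716, 0.0158]
tcp_rot: [[0.966, 0.257, 0.001], [0.257, -0.966, -0.0], [0.001, 0.001, -1.0]]
ft_force: [0.6, 1.7, 5.8]
grip_width: 0.0152
grasp_force: 49.9
```

Request:
carry_out --increments '[[[0, 0, -0.01], [0, 0, 0]], [[0, 0, -0.02], [0, 0, 0]], [[0, 0, -0.03], [0, 0, 6.7]], [[0, 0, -0.03], [0, 0, 6.7]], [[0, 0, -0.02], [0, 0, 6.7]], [[0, 0, 0], [0, 0, 6.6]], [[0, 0, 0], [0, 0, 0]], [[0, 0, 0], [0, 0, 0]]]'

```text
t: 4.65
position: [0.4362, -0.1713, 0.1251]
tcp_rot: [[0.979, -0.202, -0.001], [-0.202, -0.979, 0.0], [-0.001, -0.0, -1.0]]
ft_force: [0.2, -0.3, -2.9]
grip_width: 0.0151
grasp_force: 49.2
```

```bash
python3 - <<'E'
from h import *
plan((*slot(0),.125,-101.6))
im=eyes.read_camera("side"); cv2.imwrite("pics/p2.png",cv2.resize(im[130:290,220:400,::-1],None,fx=3.3,fy=3.3,interpolation=cv2.INTER_CUBIC))
E
```

```text
t 4.7 pos [ 0.4362 -0.1713  0.1251] ang -101.67 tilt [-0.0008  0.0003]
turn z -0.07 rows 1  shift mm [ 1.330e+01 -2.374e+02  1.000e-01]  xy rows 6
```

View pics/p2.png

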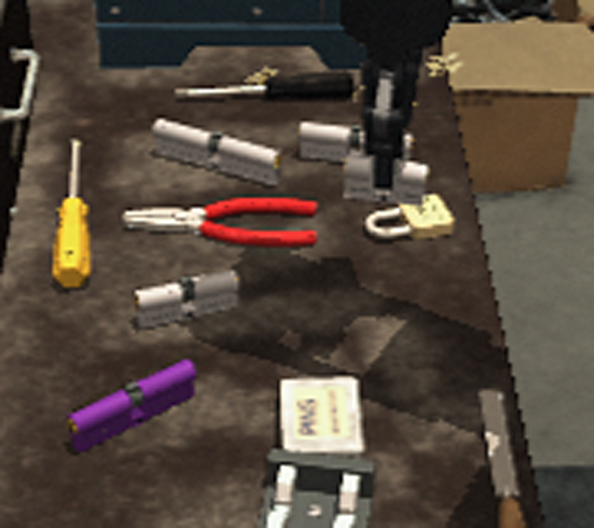

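The 60 mm cylinder is held level and looks centred at crop (385,180). I carry it to the notch next to the tin.

Request:
carry_out --increments '[[[0.0022, -0.0396, 0], [0, 0, 0]], [[0.0022, -0.0396, 0], [0, 0, 0]], [[0.0022, -0.0396, 0], [0, 0, 0]], [[0.0022, -0.0396, 0], [0, 0, 0]], [[0.0022, -0.0396, 0], [0, 0, 0]], [[0.0022, -0.0396, 0], [0, 0, 0]], [[0, 0, 0.02], [0, 0, 0]], [[0, 0, 0.02], [0, 0, 0]], [[0, 0, 0], [0, 0, 0]], [[0, 0, 0], [0, 0, 0]]]'

```text
t: 5.7
position: [0.4979, 0.0582, 0.0848]
tcp_rot: [[0.979, -0.204, -0.002], [-0.204, -0.979, -0.0], [-0.002, 0.0, -1.0]]
ft_force: [-0.2, -0.2, -1.3]
grip_width: 0.0155
grasp_force: 49.4
```

```bash
python3 - <<'E'
from h import *
plan((*slot(0),.026,-101.6))
im=eyes.read_camera("top"); a=cv2.resize(im[190:260,180:330,::-1],None,fx=4,fy=4,interpolation=cv2.INTER_CUBIC)
im=eyes.read_camera("side"); b=cv2.resize(im[225:305,260:410,::-1],None,fx=4,fy=4,interpolation=cv2.INTER_CUBIC)
cv2.imwrite("pics/p3.png",np.vstack([a,b])[:600])
E
```

```text
t 5.7 pos [0.4979 0.0582 0.0848] ang -101.77 tilt [-0.0019 -0.0001]
turn z -0.17 rows 1  shift mm [-0.9 -0.2 58.8]  xy rows 1
```

View pics/p3.png

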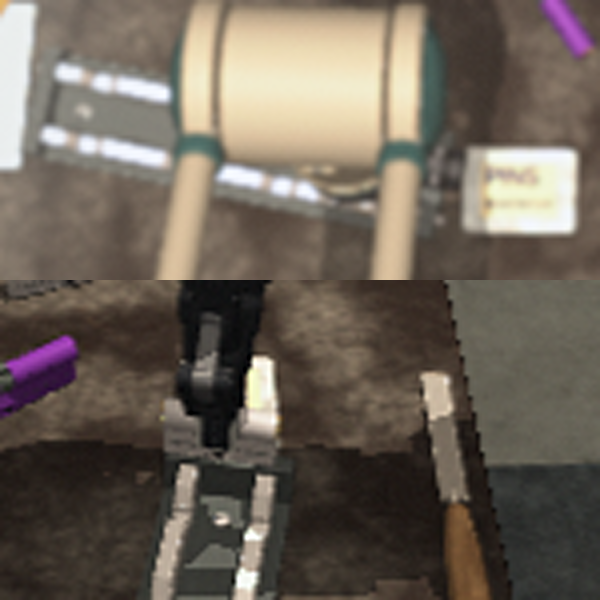

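The cylinder hangs just above the tin-end notches, straddling both bars (lower crop, (220,440)). I lower it slowly.

Request:
carry_out --increments '[[[-0.001, 0, 0.02], [0, 0, -0.2]], [[0, 0, 0.015], [0, 0, 0]], [[0, 0, 0.008], [0, 0, 0]], [[0, 0, 0.005], [0, 0, 0]], [[0, 0, 0.005], [0, 0, 0]], [[0, 0, 0.004], [0, 0, 0]], [[0, 0, 0.001], [0, 0, 0]], [[0, 0, 0], [0, 0, 0]], [[0, 0, 0], [0, 0, 0]]]'

```text
t: 6.7
position: [0.4975, 0.0584, 0.0274]
tcp_rot: [[0.98, -0.201, 0.0], [-0.201, -0.98, -0.0], [0.0, 0.0, -1.0]]
ft_force: [-0.6, -0.6, -1.5]
grip_width: 0.0154
grasp_force: 49.3
```

Request:
carry_out --increments '[[[0, 0, 0.001], [0, 0, 0]], [[0, 0, 0.001], [0, 0, 0]], [[0, 0, 0], [0, 0, 0]], [[0, 0, 0], [0, 0, 0]], [[0, 0, 0], [0, 0, 0]]]'

```text
t: 7.2
position: [0.4976, 0.0585, 0.0258]
tcp_rot: [[0.98, -0.201, 0.001], [-0.201, -0.98, -0.0], [0.001, -0.0, -1.0]]
ft_force: [-0.8, -0.9, 5.0]
grip_width: 0.0155
grasp_force: 50.1
```

Request:
carry_out --increments '[[[0, 0, 0], [0, 0, 0]], [[0, 0, 0], [0, 0, 0]], [[0, 0, 0], [0, 0, 0]], [[0, 0, 0], [0, 0, 0]], [[0, 0, 0], [0, 0, 0]]]' --hand 0.42

```text
t: 7.7
position: [0.4973, 0.0585, 0.0252]
tcp_rot: [[0.98, -0.201, -0.0], [-0.201, -0.98, -0.0], [-0.0, 0.0, -1.0]]
ft_force: [-0.4, -0.4, 0.0]
grip_width: 0.0247
grasp_force: 0.0
```

Seated at the expected height with light contact. I retreat upward, inspect, and plan the 80 mm pick.

Request:
carry_out --increments '[[[0, 0, -0.01], [0, 0, 0]], [[0, 0, -0.02], [0, 0, 0]], [[0, 0, -0.03], [0, 0, -7.4]], [[0, 0, -0.03], [0, 0, -7.4]], [[0, 0, -0.01], [0, 0, -7.4]], [[0, 0, 0], [0, 0, -7.4]], [[0, 0, 0], [0, 0, 0]]]'

```text
t: 8.4
position: [0.4977, 0.0585, 0.1266]
tcp_rot: [[0.951, 0.309, 0.002], [0.309, -0.951, -0.0], [0.002, 0.001, -1.0]]
ft_force: [0.1, 0.0, -0.9]
grip_width: 0.0245
grasp_force: 0.0
```

```bash
python3 - <<'E'
from h import *
plan((.589,-.170,.12,-72))
E
```

```text
t 8.4 pos [0.4977 0.0585 0.1266] ang -72.02 tilt [ 0.0021 -0.0001]
turn z -0.02 rows 1  shift mm [ 16.2 245.5   6.6]  xy rows 7
```

Request:
carry_out --increments '[[[0.0023, 0.0351, 0], [0, 0, 0]], [[0.0023, 0.0351, 0], [0, 0, 0]], [[0.0023, 0.0351, 0], [0, 0, 0]], [[0.0023, 0.0351, 0], [0, 0, 0]], [[0.0023, 0.0351, 0], [0, 0, 0]], [[0.0023, 0.0351, 0], [0, 0, 0]], [[0.0023, 0.0351, 0.01], [0, 0, 0]], [[0, 0, 0.01], [0, 0, 0]], [[0, 0, 0], [0, 0, 0]], [[0, 0, 0], [0, 0, 0]]]' --hand -0.4

```text
t: 9.4
position: [0.5876, -0.1692, 0.1048]
tcp_rot: [[0.951, 0.308, -0.002], [0.308, -0.951, 0.001], [-0.002, -0.002, -1.0]]
ft_force: [1.0, 0.2, 1.0]
grip_width: 0.0598
grasp_force: 0.0
```

```bash
python3 - <<'E'
from h import *
plan((.589,-.170,.010,-72))
im=eyes.read_camera("top"); a=cv2.resize(im[180:260,180:380,::-1],None,fx=4,fy=4,interpolation=cv2.INTER_CUBIC)
im=eyes.read_camera("side"); b=cv2.resize(im[195:265,230:430,::-1],None,fx=4,fy=4,interpolation=cv2.INTER_CUBIC)
cv2.imwrite("pics/p4.png",np.vstack([a,b]))
E
```

```text
t 9.4 pos [ 0.5876 -0.1692  0.1048] ang -72.06 tilt [-0.002   0.0012]
turn z -0.06 rows 1  shift mm [ 1.1  1.2 94.8]  xy rows 1
```

View pics/p4.png

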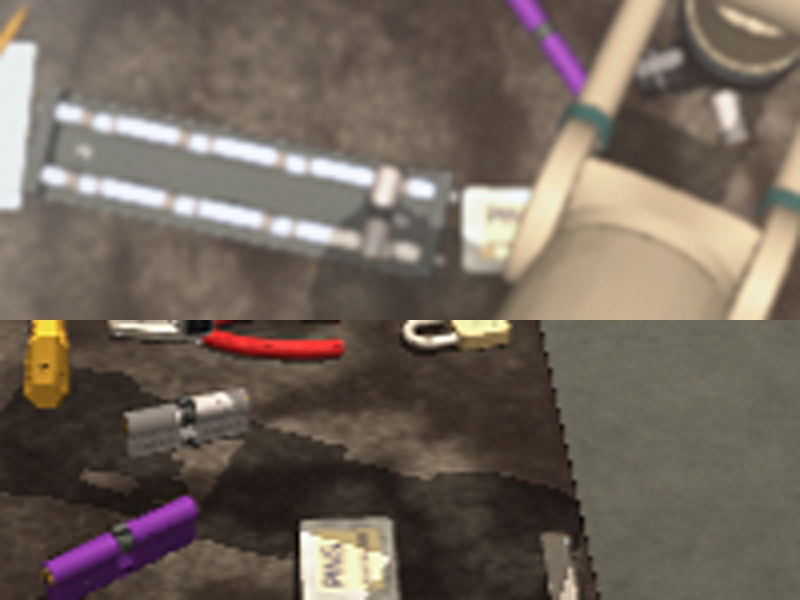

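The 60 mm cylinder sits in the tin-end notches at top crop (382,205), across both bars. The 80 mm one is intact below the gripper, so I descend to it a little lower than before.

Request:
carry_out --increments '[[[0.001, 0.001, 0.03], [0, 0, 0]], [[0, 0, 0.025], [0, 0, 0]], [[0, 0, 0.016], [0, 0, 0]], [[0, 0, 0.012], [0, 0, 0]], [[0, 0, 0.008], [0, 0, 0]], [[0, 0, 0.004], [0, 0, 0]], [[0, 0, 0], [0, 0, 0]], [[0, 0, 0], [0, 0, 0]]]'

```text
t: 10.3
position: [0.5903, -0.171, 0.011]
tcp_rot: [[0.951, 0.309, 0.001], [0.309, -0.951, -0.001], [0.001, 0.001, -1.0]]
ft_force: [0.5, 0.0, -0.3]
grip_width: 0.0601
grasp_force: 0.0
```

Request:
carry_out --increments '[[[0, 0, 0], [0, 0, 0]], [[0, 0, 0], [0, 0, 0]], [[0, 0, 0], [0, 0, 0]], [[0, 0, 0], [0, 0, 0]], [[0, 0, 0], [0, 0, 0]], [[0, 0, 0], [0, 0, 0]], [[0, 0, 0], [0, 0, 0]], [[0, 0, 0], [0, 0, 0]]]' --hand 1

```text
t: 11.1
position: [0.59, -0.1708, 0.0108]
tcp_rot: [[0.951, 0.309, 0.001], [0.309, -0.951, -0.0], [0.0, 0.0, -1.0]]
ft_force: [-0.4, 1.7, 5.0]
grip_width: 0.0156
grasp_force: 49.1
```

Request:
carry_out --increments '[[[0, 0, -0.01], [0, 0, 0]], [[0, 0, -0.02], [0, 0, 0]], [[0, 0, -0.03], [0, 0, 7.4]], [[0, 0, -0.03], [0, 0, 7.4]], [[0, 0, -0.02], [0, 0, 7.4]], [[0, 0, 0], [0, 0, 7.4]], [[0, 0, 0], [0, 0, 0]], [[0, 0, 0], [0, 0, 0]]]'

```text
t: 11.9
position: [0.5892, -0.1707, 0.1197]
tcp_rot: [[0.98, -0.199, -0.001], [-0.199, -0.98, 0.0], [-0.001, -0.0, -1.0]]
ft_force: [-0.0, 0.6, -3.1]
grip_width: 0.0157
grasp_force: 49.0
```

```bash
python3 - <<'E'
from h import *
plan((*slot(1),.12,-101.6))
E
```

```text
t 11.9 pos [ 0.5892 -0.1707  0.1197] ang -101.45 tilt [-0.0014  0.0003]
turn z 0.15 rows 1  shift mm [-136.4 -274.1   -0.3]  xy rows 8
```

Request:
carry_out --increments '[[[-0.017, -0.0343, 0], [0, 0, 0.15]], [[-0.017, -0.0343, 0], [0, 0, 0]], [[-0.017, -0.0343, 0], [0, 0, 0]], [[-0.017, -0.0343, 0], [0, 0, 0]], [[-0.017, -0.0343, 0], [0, 0, 0]], [[-0.017, -0.0343, 0], [0, 0, 0]], [[-0.017, -0.0343, 0], [0, 0, 0]], [[-0.017, -0.0343, 0], [0, 0, 0]], [[0, 0, 0.02], [0, 0, 0]], [[0, 0, 0.02], [0, 0, 0]], [[0, 0, 0], [0, 0, 0]], [[0, 0, 0], [0, 0, 0]]]'

```text
t: 13.1
position: [0.512, 0.1253, 0.0797]
tcp_rot: [[0.979, -0.203, -0.002], [-0.203, -0.979, -0.0], [-0.002, 0.001, -1.0]]
ft_force: [0.3, 0.2, -1.8]
grip_width: 0.0156
grasp_force: 49.4
```

```bash
python3 - <<'E'
from h import *
plan((*slot(1),.021,-101.6))
im=eyes.read_camera("side"); b=cv2.resize(im[215:345,250:410,::-1],None,fx=4,fy=4,interpolation=cv2.INTER_CUBIC)
cv2.imwrite("pics/p5.png",b)
E
```

```text
t 13.1 pos [0.512  0.1253 0.0797] ang -101.7 tilt [-0.002  -0.0004]
turn z -0.1 rows 1  shift mm [-1.3  0.4 58.7]  xy rows 1
```

View pics/p5.png

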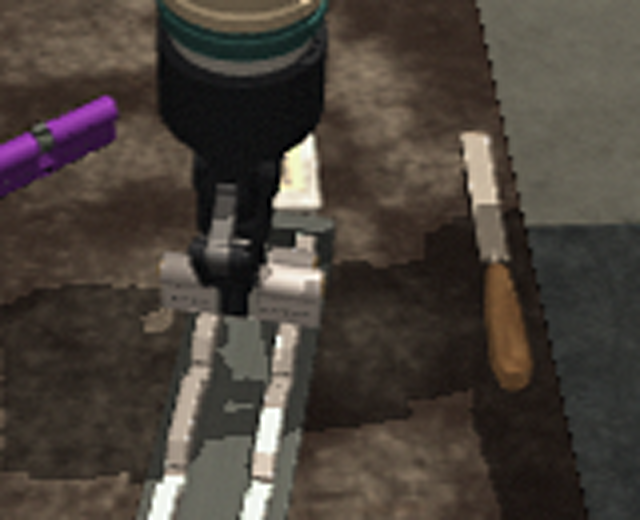

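The 80 mm cylinder straddles both bars above the second notch pair, at crop (240,285). Lowering it.

Request:
carry_out --increments '[[[-0.001, 0, 0.02], [0, 0, -0.1]], [[0, 0, 0.015], [0, 0, 0]], [[0, 0, 0.008], [0, 0, 0]], [[0, 0, 0.005], [0, 0, 0]], [[0, 0, 0.005], [0, 0, 0]], [[0, 0, 0.004], [0, 0, 0]], [[0, 0, 0.002], [0, 0, 0]], [[0, 0, 0], [0, 0, 0]], [[0, 0, 0], [0, 0, 0]]]'

```text
t: 14.05
position: [0.5117, 0.125, 0.0213]
tcp_rot: [[0.979, -0.202, 0.0], [-0.202, -0.979, -0.001], [0.001, 0.001, -1.0]]
ft_force: [1.3, -5.7, -2.9]
grip_width: 0.0155
grasp_force: 48.8
```

Request:
carry_out --increments '[[[0, 0, 0.001], [0, 0, 0]], [[0, 0, 0], [0, 0, 0]], [[0, 0, 0], [0, 0, 0]]]'

```text
t: 14.35
position: [0.5118, 0.125, 0.0207]
tcp_rot: [[0.98, -0.201, 0.001], [-0.201, -0.98, -0.001], [0.001, 0.001, -1.0]]
ft_force: [0.1, -5.5, 1.3]
grip_width: 0.0155
grasp_force: 49.1
```

Request:
carry_out --increments '[[[0, 0, 0], [0, 0, 0]], [[0, 0, 0], [0, 0, 0]], [[0, 0, 0], [0, 0, 0]], [[0, 0, 0], [0, 0, 0]], [[0, 0, 0], [0, 0, 0]]]' --hand 0.35

```text
t: 14.85
position: [0.5115, 0.1259, 0.0203]
tcp_rot: [[0.979, -0.202, 0.0], [-0.202, -0.979, 0.0], [0.0, -0.0, -1.0]]
ft_force: [-0.1, -0.1, 0.0]
grip_width: 0.0278
grasp_force: 0.0
```

Request:
carry_out --increments '[[[0, 0, -0.01], [0, 0, 0]], [[0, 0, -0.02], [0, 0, 0]], [[0, 0, -0.03], [0, 0, 0]], [[0, 0, -0.03], [0, 0, 0]], [[0, 0, -0.01], [0, 0, 0]], [[0, 0, 0], [0, 0, 0]], [[0, 0, 0], [0, 0, 0]]]'

```text
t: 15.55
position: [0.5107, 0.1256, 0.1196]
tcp_rot: [[0.979, -0.202, -0.001], [-0.202, -0.979, -0.0], [-0.001, 0.0, -1.0]]
ft_force: [-0.1, 0.2, -0.4]
grip_width: 0.0279
grasp_force: 0.0
```

```bash
python3 - <<'E'
from h import *
plan((.4425,-.3845,.12,79))
for q in ("cylinder_100mm","cylinder_80mm"):
    eyes.read_camera("side")
    for r in eyes.trace("side",q)[:5]: print(q,r["score"],np.round(np.argwhere(r["region"]).mean(0)[::-1],1),r["region"].sum())
E
```

```text
t 15.6 pos [0.5107 0.1256 0.1196] ang -101.66 tilt [-0.0012 -0.0002]
turn z -0.66 rows 1  shift mm [ 3.030e+01  5.138e+02 -4.000e-01]  xy rows 13
cylinder_100mm 0.53 [338.5 174.6] 116
cylinder_80mm 0.75 [309.4 305.1] 568
```

Request:
carry_out --increments '[[[0.0023, 0.0395, 0], [0, 0, -0.7]], [[0.0023, 0.0395, 0], [0, 0, 0]], [[0.0023, 0.0395, 0], [0, 0, 0]], [[0.0023, 0.0395, 0], [0, 0, 0]], [[0.0023, 0.0395, 0], [0, 0, 0]], [[0.0023, 0.0395, 0], [0, 0, 0]], [[0.0023, 0.0395, 0], [0, 0, 0]], [[0.0023, 0.0395, 0], [0, 0, 0]], [[0.0023, 0.0395, 0], [0, 0, 0]], [[0.0023, 0.0395, 0], [0, 0, 0]], [[0.0023, 0.0395, 0], [0, 0, 0]], [[0.0023, 0.0395, 0], [0, 0, 0]], [[0.0023, 0.0395, 0], [0, 0, 0]], [[0, 0, 0], [0, 0, 0]], [[0, 0, 0], [0, 0, 0]]]' --hand -0.4

```text
t: 17.25
position: [0.4421, -0.3843, 0.119]
tcp_rot: [[0.981, -0.192, -0.001], [-0.192, -0.981, 0.002], [-0.002, -0.002, -1.0]]
ft_force: [-0.0, 0.5, -0.5]
grip_width: 0.0599
grasp_force: 0.0
```

```bash
python3 - <<'E'
from h import *
plan((.4425,-.3845,.010,79))
im=eyes.read_camera("top"); a=cv2.resize(im[180:260,180:380,::-1],None,fx=4,fy=4,interpolation=cv2.INTER_CUBIC)
im=eyes.read_camera("side"); b=cv2.resize(im[130:200,230:430,::-1],None,fx=4,fy=4,interpolation=cv2.INTER_CUBIC)
cv2.imwrite("pics/p6.png",np.vstack([a,b]))
E
```

```text
t 17.2 pos [ 0.4421 -0.3843  0.119 ] ang -101.07 tilt [-0.0015  0.0022]
turn z -0.07 rows 1  shift mm [5.00e-01 1.00e-01 1.09e+02]  xy rows 1
```

View pics/p6.png

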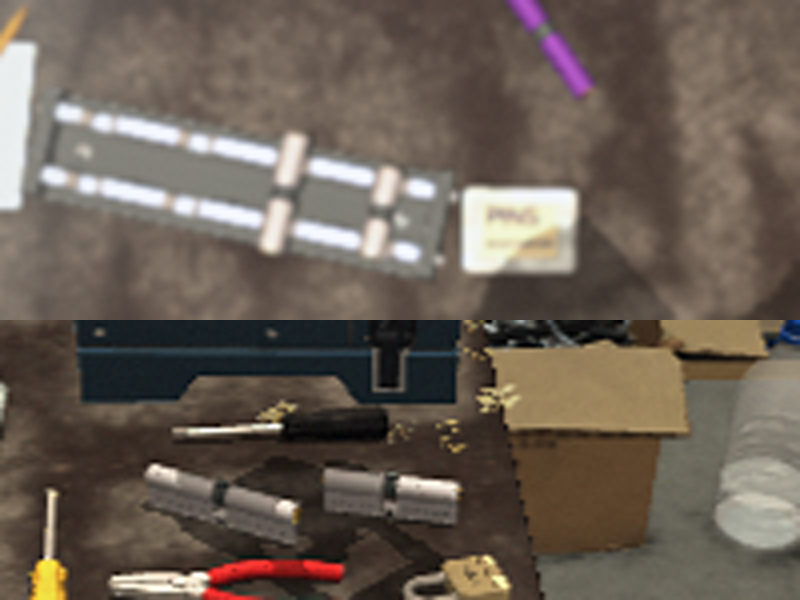

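Both placed cylinders lie across the bars with their cams midway between them, at top crop (288,190) and (380,210). The 100 mm one is clear below the gripper, so I pick it.

Request:
carry_out --increments '[[[0.0005, 0, 0.03], [0, 0, 0]], [[0, 0, 0.03], [0, 0, 0]], [[0, 0, 0.02], [0, 0, 0]], [[0, 0, 0.013], [0, 0, 0]], [[0, 0, 0.008], [0, 0, 0]], [[0, 0, 0.007], [0, 0, 0]], [[0, 0, 0], [0, 0, 0]], [[0, 0, 0], [0, 0, 0]]]'

```text
t: 18.15
position: [0.4437, -0.3845, 0.013]
tcp_rot: [[0.982, -0.19, 0.001], [-0.19, -0.982, -0.001], [0.001, 0.001, -1.0]]
ft_force: [0.4, 0.2, -0.1]
grip_width: 0.0598
grasp_force: 0.0
```

Request:
carry_out --increments '[[[0, 0, 0], [0, 0, 0]], [[0, 0, 0], [0, 0, 0]], [[0, 0, 0], [0, 0, 0]], [[0, 0, 0], [0, 0, 0]], [[0, 0, 0], [0, 0, 0]], [[0, 0, 0], [0, 0, 0]], [[0, 0, 0], [0, 0, 0]], [[0, 0, 0], [0, 0, 0]]]' --hand 1

```text
t: 18.95
position: [0.4435, -0.3845, 0.013]
tcp_rot: [[0.982, -0.19, 0.001], [-0.19, -0.982, -0.001], [0.001, 0.001, -1.0]]
ft_force: [-0.0, 0.8, 5.8]
grip_width: 0.0155
grasp_force: 50.2
```

Request:
carry_out --increments '[[[0, 0, -0.01], [0, 0, 0]], [[0, 0, -0.02], [0, 0, 0]], [[0, 0, -0.03], [0, 0, 0]], [[0, 0, -0.03], [0, 0, 0]], [[0, 0, -0.02], [0, 0, 0]], [[0, 0, 0], [0, 0, 0]], [[0, 0, 0], [0, 0, 0]], [[0, 0, 0], [0, 0, 0]]]'

```text
t: 19.75
position: [0.4422, -0.3831, 0.1206]
tcp_rot: [[0.982, -0.19, -0.002], [-0.19, -0.982, 0.003], [-0.003, -0.002, -1.0]]
ft_force: [0.6, -0.6, -2.8]
grip_width: 0.0154
grasp_force: 49.3
```

```bash
python3 - <<'E'
from h import *
plan((*slot(2,y=.1575),.12,-101.6))
E
```

```text
t 19.8 pos [ 0.4422 -0.3831  0.1206] ang -100.96 tilt [-0.0025  0.0026]
turn z 0.64 rows 1  shift mm [ -35.  -578.7    0.6]  xy rows 15
```

Request:
carry_out --increments '[[[-0.0023, -0.0386, 0], [0, 0, 0.6]], [[-0.0023, -0.0386, 0], [0, 0, 0]], [[-0.0023, -0.0386, 0], [0, 0, 0]], [[-0.0023, -0.0386, 0], [0, 0, 0]], [[-0.0023, -0.0386, 0], [0, 0, 0]], [[-0.0023, -0.0386, 0], [0, 0, 0]], [[-0.0023, -0.0386, 0], [0, 0, 0]], [[-0.0023, -0.0386, 0], [0, 0, 0]], [[-0.0023, -0.0386, 0], [0, 0, 0]], [[-0.0023, -0.0386, 0], [0, 0, 0]], [[-0.0023, -0.0386, 0], [0, 0, 0]], [[-0.0023, -0.0386, 0], [0, 0, 0]], [[-0.0023, -0.0386, 0], [0, 0, 0]], [[-0.0023, -0.0386, 0], [0, 0, 0]], [[-0.0023, -0.0386, 0], [0, 0, 0]], [[0, 0, 0.02], [0, 0, 0]], [[0, 0, 0.02], [0, 0, 0]], [[0, 0, 0], [0, 0, 0]], [[0, 0, 0], [0, 0, 0]]]'

```text
t: 21.65
position: [0.5242, 0.1898, 0.0811]
tcp_rot: [[0.98, -0.2, -0.003], [-0.2, -0.98, -0.001], [-0.003, 0.001, -1.0]]
ft_force: [0.7, 0.4, -1.7]
grip_width: 0.0151
grasp_force: 49.4
```

```bash
python3 - <<'E'
from h import *
plan((*slot(2,y=.1575),.023,-101.6))
im=eyes.read_camera("side"); b=cv2.resize(im[225:385,240:400,::-1],None,fx=3.5,fy=3.5,interpolation=cv2.INTER_CUBIC)
cv2.imwrite("pics/p7.png",b)
E
```

```text
t 21.6 pos [0.5242 0.1898 0.0811] ang -101.56 tilt [-0.0029 -0.0008]
turn z 0.04 rows 1  shift mm [-0.1 -1.  58.1]  xy rows 1
```

View pics/p7.png

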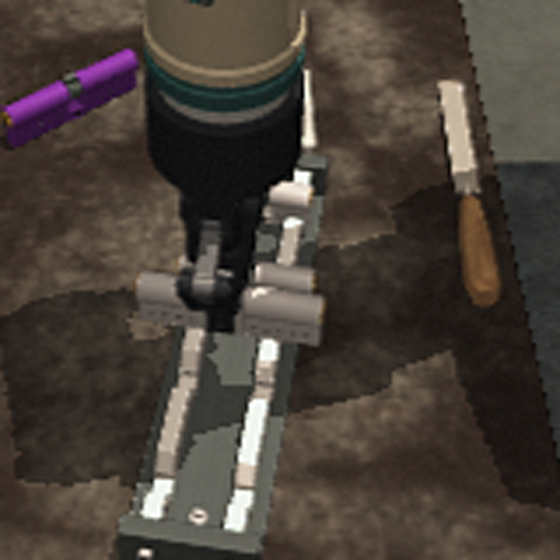

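The 100 mm cylinder is held centrally above the third notch pair (crop (231,305)). Lowering it.

Request:
carry_out --increments '[[[0, -0.001, 0.02], [0, 0, 0]], [[0, 0, 0.015], [0, 0, 0]], [[0, 0, 0.008], [0, 0, 0]], [[0, 0, 0.005], [0, 0, 0]], [[0, 0, 0.005], [0, 0, 0]], [[0, 0, 0.004], [0, 0, 0]], [[0, 0, 0.002], [0, 0, 0]], [[0, 0, 0], [0, 0, 0]], [[0, 0, 0], [0, 0, 0]]]'

```text
t: 22.6
position: [0.5255, 0.1911, 0.0235]
tcp_rot: [[0.98, -0.2, 0.001], [-0.2, -0.98, 0.0], [0.0, -0.0, -1.0]]
ft_force: [-0.5, -0.1, -2.6]
grip_width: 0.0154
grasp_force: 49.5
```

Request:
carry_out --increments '[[[0, 0, 0.0007], [0, 0, 0]], [[0, 0, 0], [0, 0, 0]], [[0, 0, 0], [0, 0, 0]]]'

```text
t: 22.9
position: [0.5256, 0.1911, 0.023]
tcp_rot: [[0.98, -0.2, 0.001], [-0.2, -0.98, 0.0], [0.001, -0.0, -1.0]]
ft_force: [-0.4, -0.3, 1.3]
grip_width: 0.0153
grasp_force: 49.8
```

Request:
carry_out --increments '[[[0, 0, 0], [0, 0, 0]], [[0, 0, 0], [0, 0, 0]], [[0, 0, 0], [0, 0, 0]], [[0, 0, 0], [0, 0, 0]], [[0, 0, 0], [0, 0, 0]]]' --hand 0.35

```text
t: 23.4
position: [0.5253, 0.1911, 0.0226]
tcp_rot: [[0.98, -0.2, 0.0], [-0.2, -0.98, -0.0], [0.0, 0.0, -1.0]]
ft_force: [0.1, 0.3, -0.2]
grip_width: 0.0279
grasp_force: 0.0
```

Request:
carry_out --increments '[[[0, 0, -0.01], [0, 0, 0]], [[0, 0, -0.02], [0, 0, 0]], [[0, 0, -0.03], [0, 0, 7.7]], [[0, 0, -0.03], [0, 0, 7.7]], [[0, 0, -0.01], [0, 0, 0]], [[0, 0, 0], [0, 0, 0]], [[0, 0, 0], [0, 0, 0]]]'

```text
t: 24.1
position: [0.5245, 0.1909, 0.1219]
tcp_rot: [[0.892, -0.452, -0.001], [-0.452, -0.892, -0.0], [-0.001, 0.001, -1.0]]
ft_force: [-0.6, 0.1, -0.0]
grip_width: 0.0279
grasp_force: 0.0
```

```bash
python3 - <<'E'
from h import *
plan((.5665,-.377,.12,63))
E
```

```text
t 24.1 pos [0.5245 0.1909 0.1219] ang -116.86 tilt [-0.0013 -0.0004]
turn z 0.14 rows 1  shift mm [295.2 486.9   1.9]  xy rows 15
```

Request:
carry_out --increments '[[[0.0197, 0.0325, 0], [0, 0, 0.1]], [[0.0197, 0.0325, 0], [0, 0, 0]], [[0.0197, 0.0325, 0], [0, 0, 0]], [[0.0197, 0.0325, 0], [0, 0, 0]], [[0.0197, 0.0325, 0], [0, 0, 0]], [[0.0197, 0.0325, 0], [0, 0, 0]], [[0.0197, 0.0325, 0], [0, 0, 0]], [[0.0197, 0.0325, 0], [0, 0, 0]], [[0.0197, 0.0325, 0], [0, 0, 0]], [[0.0197, 0.0325, 0], [0, 0, 0]], [[0.0197, 0.0325, 0], [0, 0, 0]], [[0.0197, 0.0325, 0], [0, 0, 0]], [[0.0197, 0.0325, 0], [0, 0, 0]], [[0.0197, 0.0325, 0], [0, 0, 0]], [[0.0197, 0.0325, 0], [0, 0, 0]], [[0, 0, 0], [0, 0, 0]], [[0, 0, 0], [0, 0, 0]]]' --hand -0.4

```text
t: 25.8
position: [0.5655, -0.3775, 0.12]
tcp_rot: [[0.89, -0.456, -0.003], [-0.456, -0.89, 0.003], [-0.004, -0.001, -1.0]]
ft_force: [-0.4, 1.2, -0.3]
grip_width: 0.0599
grasp_force: 0.0
```

```bash
python3 - <<'E'
from h import *
plan((.5665,-.377,.015,63))
im=eyes.read_camera("top"); a=cv2.resize(im[180:260,180:380,::-1],None,fx=4,fy=4,interpolation=cv2.INTER_CUBIC)
im=eyes.read_camera("side"); b=cv2.resize(im[130:200,230:430,::-1],None,fx=4,fy=4,interpolation=cv2.INTER_CUBIC)
cv2.imwrite("pics/p8.png",np.vstack([a,b]))
E
```

```text
t 25.8 pos [ 0.5655 -0.3775  0.12  ] ang -117.11 tilt [-0.0033  0.0032]
turn z -0.11 rows 1  shift mm [  0.7  -0.9 105. ]  xy rows 1
```

View pics/p8.png

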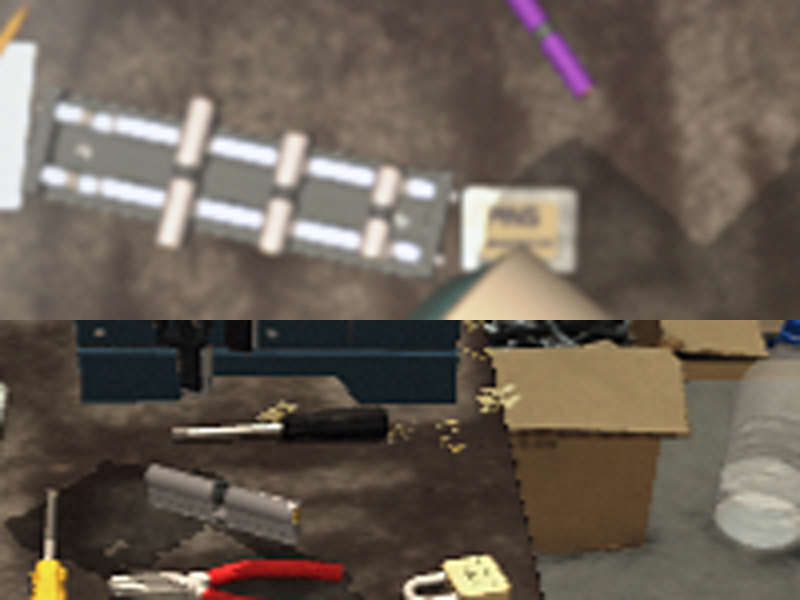

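Three are seated and the 120 mm one is undisturbed (lower crop (222,500)). I pick it.

Request:
carry_out --increments '[[[0, -0.0005, 0.03], [0, 0, 0]], [[0, 0, 0.03], [0, 0, 0]], [[0, 0, 0.02], [0, 0, 0]], [[0, 0, 0.013], [0, 0, 0]], [[0, 0, 0.008], [0, 0, 0]], [[0, 0, 0.005], [0, 0, 0]], [[0, 0, 0], [0, 0, 0]], [[0, 0, 0], [0, 0, 0]]]'

```text
t: 26.7
position: [0.5675, -0.3774, 0.0175]
tcp_rot: [[0.891, -0.455, 0.001], [-0.455, -0.891, -0.001], [0.002, 0.0, -1.0]]
ft_force: [0.4, 0.4, -0.8]
grip_width: 0.0599
grasp_force: 0.0
```

Request:
carry_out --increments '[[[0, 0, 0], [0, 0, 0]], [[0, 0, 0], [0, 0, 0]], [[0, 0, 0], [0, 0, 0]], [[0, 0, 0], [0, 0, 0]], [[0, 0, 0], [0, 0, 0]], [[0, 0, 0], [0, 0, 0]], [[0, 0, 0], [0, 0, 0]], [[0, 0, 0], [0, 0, 0]]]' --hand 1

```text
t: 27.5
position: [0.5672, -0.3772, 0.0173]
tcp_rot: [[0.891, -0.455, 0.001], [-0.455, -0.891, -0.001], [0.001, 0.0, -1.0]]
ft_force: [0.1, 0.5, 4.7]
grip_width: 0.0155
grasp_force: 51.0
```

Request:
carry_out --increments '[[[0, 0, -0.01], [0, 0, 0]], [[0, 0, -0.02], [0, 0, 0]], [[0, 0, -0.03], [0, 0, -5.2]], [[0, 0, -0.03], [0, 0, -5.2]], [[0, 0, -0.02], [0, 0, -5.1]], [[0, 0, 0], [0, 0, 0]], [[0, 0, 0], [0, 0, 0]], [[0, 0, 0], [0, 0, 0]]]'

```text
t: 28.3
position: [0.5657, -0.3761, 0.1243]
tcp_rot: [[0.979, -0.202, -0.003], [-0.202, -0.979, 0.003], [-0.004, -0.002, -1.0]]
ft_force: [-0.2, 0.4, -3.6]
grip_width: 0.0152
grasp_force: 49.9
```

```bash
python3 - <<'E'
from h import *
plan((*slot(3,y=.1575),.12,-101.6))
E
```

```text
t 28.3 pos [ 0.5657 -0.3761  0.1243] ang -101.63 tilt [-0.0034  0.0026]
turn z -0.03 rows 1  shift mm [-154.5 -615.     4.3]  xy rows 16
```

Request:
carry_out --increments '[[[-0.0097, -0.0384, 0], [0, 0, 0]], [[-0.0097, -0.0384, 0], [0, 0, 0]], [[-0.0097, -0.0384, 0], [0, 0, 0]], [[-0.0097, -0.0384, 0], [0, 0, 0]], [[-0.0097, -0.0384, 0], [0, 0, 0]], [[-0.0097, -0.0384, 0], [0, 0, 0]], [[-0.0097, -0.0384, 0], [0, 0, 0]], [[-0.0097, -0.0384, 0], [0, 0, 0]], [[-0.0097, -0.0384, 0], [0, 0, 0]], [[-0.0097, -0.0384, 0], [0, 0, 0]], [[-0.0097, -0.0384, 0], [0, 0, 0]], [[-0.0097, -0.0384, 0], [0, 0, 0]], [[-0.0097, -0.0384, 0], [0, 0, 0]], [[-0.0097, -0.0384, 0], [0, 0, 0]], [[-0.0097, -0.0384, 0], [0, 0, 0]], [[-0.0097, -0.0384, 0], [0, 0, 0]], [[0, 0, 0.02], [0, 0, 0]], [[0, 0, 0.02], [0, 0, 0]], [[0, 0, 0], [0, 0, 0]], [[0, 0, 0], [0, 0, 0]]]'

```text
t: 30.3
position: [0.5371, 0.2556, 0.0853]
tcp_rot: [[0.98, -0.201, -0.003], [-0.201, -0.98, -0.001], [-0.003, 0.002, -1.0]]
ft_force: [0.9, 0.6, -2.7]
grip_width: 0.0154
grasp_force: 50.2
```

```bash
python3 - <<'E'
from h import *
plan((*slot(3,y=.1575),.0273,-101.6))
im=eyes.read_camera("side"); b=cv2.resize(im[245:405,240:400,::-1],None,fx=3.5,fy=3.5,interpolation=cv2.INTER_CUBIC)
cv2.imwrite("pics/p9.png",b)
E
```

```text
t 30.3 pos [0.5371 0.2556 0.0853] ang -101.59 tilt [-0.0029 -0.0011]
turn z 0.01 rows 1  shift mm [ 0.5 -1.9 58. ]  xy rows 1
```

View pics/p9.png

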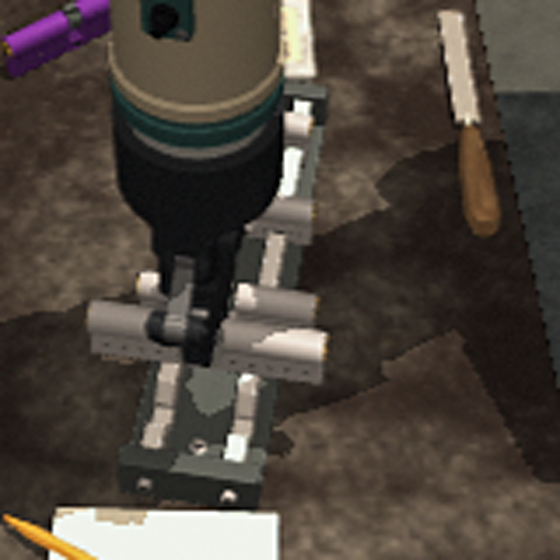

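The 120 mm cylinder is centred above the last notch pair (crop (208,340)). Lowering it.

Request:
carry_out --increments '[[[0, -0.001, 0.02], [0, 0, 0]], [[0, 0, 0.015], [0, 0, 0]], [[0, 0, 0.008], [0, 0, 0]], [[0, 0, 0.005], [0, 0, 0]], [[0, 0, 0.005], [0, 0, 0]], [[0, 0, 0.004], [0, 0, 0]], [[0, 0, 0.001], [0, 0, 0]], [[0, 0, 0], [0, 0, 0]], [[0, 0, 0], [0, 0, 0]]]'

```text
t: 31.25
position: [0.5385, 0.257, 0.0289]
tcp_rot: [[0.98, -0.2, 0.001], [-0.2, -0.98, 0.0], [0.001, -0.0, -1.0]]
ft_force: [0.1, -0.9, -4.0]
grip_width: 0.0156
grasp_force: 50.2
```

Request:
carry_out --increments '[[[0, 0, 0.001], [0, 0, 0]], [[0, 0, 0.001], [0, 0, 0]], [[0, 0, 0], [0, 0, 0]], [[0, 0, 0], [0, 0, 0]]]'

```text
t: 31.65
position: [0.5385, 0.2571, 0.0272]
tcp_rot: [[0.98, -0.2, 0.001], [-0.2, -0.98, 0.0], [0.001, -0.0, -1.0]]
ft_force: [-1.0, -0.9, 2.7]
grip_width: 0.0151
grasp_force: 50.9
```

Request:
carry_out --increments '[[[0, 0, 0], [0, 0, 0]], [[0, 0, 0], [0, 0, 0]], [[0, 0, 0], [0, 0, 0]], [[0, 0, 0], [0, 0, 0]], [[0, 0, 0], [0, 0, 0]]]' --hand 0.42

```text
t: 32.15
position: [0.5382, 0.2569, 0.0265]
tcp_rot: [[0.98, -0.2, 0.0], [-0.2, -0.98, -0.0], [0.0, 0.0, -1.0]]
ft_force: [-0.3, -0.0, 0.9]
grip_width: 0.0248
grasp_force: 0.0
```

Request:
carry_out --increments '[[[0, 0, -0.01], [0, 0, 0]], [[0, 0, -0.02], [0, 0, 0]], [[0, 0, -0.03], [0, 0, 0]], [[0, 0, -0.03], [0, 0, 0]], [[0, 0, -0.03], [0, 0, 0]], [[0, 0.04, -0.01], [0, 0, 0]], [[0, 0.04, 0], [0, 0, 0]], [[0, 0.04, 0], [0, 0, 0]], [[0, 0.04, 0], [0, 0, 0]], [[0, 0.04, 0], [0, 0, 0]], [[0, 0.04, 0], [0, 0, 0]], [[0, 0.04, 0], [0, 0, 0]], [[0, 0.04, 0], [0, 0, 0]], [[0, 0.04, 0], [0, 0, 0]], [[0, 0.04, 0], [0, 0, 0]], [[0, 0.04, 0], [0, 0, 0]], [[0, 0, 0], [0, 0, 0]], [[0, 0, 0], [0, 0, 0]]]'

```text
t: 33.95
position: [0.4499, -0.1747, 0.1571]
tcp_rot: [[0.979, -0.203, 0.001], [-0.203, -0.979, 0.0], [0.001, -0.0, -1.0]]
ft_force: [0.5, -0.2, -0.2]
grip_width: 0.0242
grasp_force: 0.0
```

```bash
python3 - <<'E'
from h import *
im=eyes.read_camera("top"); a=cv2.resize(im[190:260,180:330,::-1],None,fx=4,fy=4,interpolation=cv2.INTER_CUBIC)
im=eyes.read_camera("side"); b=cv2.resize(im[245:395,260:350,::-1],None,fx=4,fy=4,interpolation=cv2.INTER_CUBIC)
cv2.imwrite("pics/p10.png",np.vstack([a,cv2.resize(b,None,fx=.53,fy=.53).repeat(1,0)[:, :] if 0 else cv2.copyMakeBorder(cv2.resize(b,(192,320)),0,0,0,408,cv2.BORDER_CONSTANT)]))
E
```

```text
(no output)
```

View pics/p10.png

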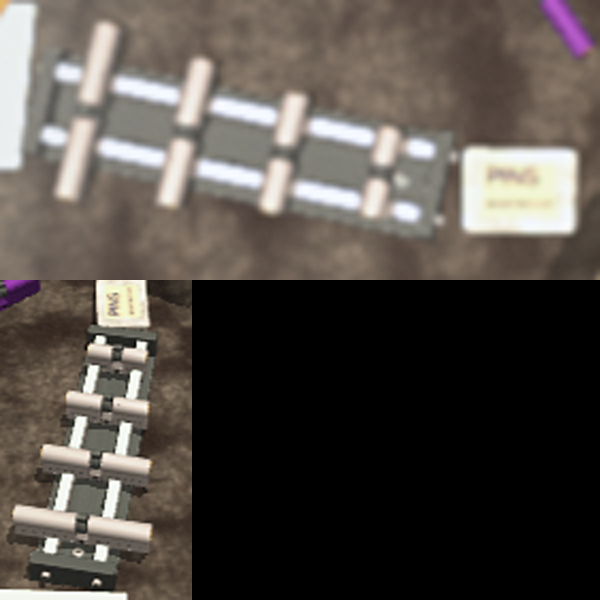

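All four lie across both bars in order of length from the tin, with their cams midway between the bars. Handing in.

```bash
python3 -c "
from cell import bot
print(bot.close_job())"
```

```text
the job is handed in; nothing more can be done
None
```

The four cylinders are in the cradle in order of length, the 60 mm one next to the tin and the 120 mm one at the far end, and the job was handed in at about 34 s; no verdict was shown.

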